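# Close the hinged shaft clamp and drop its swing bolt home

## Task

The gear shaft lies in the open hinged clamp on the bench, ready to be held for work. Swing the clamp's cap over the shaft and press it fully home, then swing the hinged bolt up into the open slot of the cap until it stands upright with its nut above the fork. I will tighten the nut with the spanner afterwards: leave the shaft lying in its saddles and leave the gears and the spanner alone.

Things in the scene. Friction and masses are not known exactly. Their poses are not given: they have to be found in the camera images.
- saddle (a point): On the shaft's axis, in the middle of the lower saddle of the clamp on a grey cast stand that is fixed to the bench (bed plate 225 x 170 x 12 mm); 85 mm above the bench. x along the shaft (gear and plain rest on the -x side), y across towards the cap's hinge, z up; the swing bolt is on the -y side. The clamp is 44 mm wide (x -22 to +22 mm).
- cap_pin (a point): Middle of the cap's hinge pin: 50 mm from the saddle point along its +y, at the same height. The pin is parallel to the shaft.
- cap (a joint): Cap (bright steel half ring, 44 mm wide, 130 mm from hinge to fork tips) about its hinge: 0 = closed over the shaft, on its stop; grows as it opens up and back over the hinge. Starts at 1.9 to 2.4; open stop 2.5. Stiff hinge: it stays where it is left; 2 to 4 N at the fork move it.
- cap_fork (a point): Middle of the cap's fork: two flat prongs 12 mm thick, slot 17 mm wide between them, open at the end; 44 mm over their flat outer sides, which face along x of the saddle and can be pinched. It turns with the cap about the hinge pin: cap closed, it is 112 mm from the pin towards -y of the saddle and 12 mm above it. Prongs end 18 mm beyond it.
- bolt_pin (a point): Middle of the swing bolt's pin: 56 mm from the saddle point along its -y and 22 mm below it. The pin is parallel to the shaft.
- swing_bolt (a joint): Swing bolt about its pin: 0 = upright in the slot of the closed cap (stop); grows as it leans out to -y of the saddle, pi/2 = level; stop 1.65. Starts at 1.0 to 1.6. Stiff: it stays where it is left; 1 to 2 N at its end move it. Bolt and fork are solid to each other: if the cap is over about 5 mm from home, the nut is stopped by the prongs.
- bolt_end (a point): Free end of the swing bolt, 105 mm from its pin, on the bolt's axis: bright steel, 12 mm thick, with a flanged nut (hexagon 18 mm, flange 28 mm across) from 45 to 61 mm from the pin and bare thread from there to the end. With the cap closed the prongs' top is 40 mm above the bolt's pin.
- shaft_mid (a point): Point on the axis of the gear shaft, within 12 mm of the saddle point. Steel, 44 mm thick, 250 mm long, 2.4 kg, loose in two half-round saddles (the clamp and a plain rest 150 mm to its -x); from this point it reaches 60 mm to +x and 190 mm to -x, with a gear 84 mm across at 87 to 117 mm to -x.
- big_gear: Brass-coloured gear lying flat, 112 mm across, 34 mm high at its hub. Origin in the middle of its underside. To be left alone.
- small_gear: Dark steel gear lying flat, 68 mm across, 45 mm high at its hub. Origin in the middle of its underside. To be left alone.
- spanner: Steel spanner lying flat, 200 mm long, 8 mm thick, along its x. Origin in the middle of its underside. To be left alone.

How it is judged:
By the outcome, as a careful person would: the job done as asked, in the order asked, and still so for the second after the job is handed in, with the robot touching nothing.
It also fails if it takes over 53 s, if anything falls off the work surface, if the arm or the gripper's body presses on something with over 40 N, if the wrist force passes 120 N, or if a joint passes its speed limit or range.

## Robot

A 6-joint arm with a two-finger parallel gripper is mounted at the origin on the work surface. World frame = base frame: x ahead of the robot, y to its left, z up, the work surface at z = 0. Lengths are in mm, angles in rad, forces in N, time in s.
With the tool pointing down it reaches from about 350 to 875 mm from the base axis. Payload 4.2 kg.
Tool frame: the origin (TCP) lies at the very end of the fingers, on their centre line; the grasp point (between the pads) lies 19 mm behind it (ctrl.grip_point_offset is the z of the grasp point in the tool frame, in mm); z points along the fingers, x is the direction in which the jaws open and shut, and the axes are right-handed (so a half turn about z gives the same grasp; the last joint's range is limited). The gripper opens to 87 mm and grips with 3 to 60 N. Pads are 19 mm wide; open, the fingers measure 117 mm over their backs; the gripper's body (75 mm by 190 mm) begins 51 mm behind the grasp point.
Start: joints at [1.462, 0.385, 0.008, 0, -1.194, -0.259], TCP at [224.694, 583.191, 222.55] pointing down, gripper open.
Joint ranges: [-3.14, 3.14], [-1.21, 2.06], [-1.07, 1.41], [-3.16, 2.05], [-2.99, -0.16], [-3.1, 3.1]. Speed limits (rad/s): [2.79, 2.79, 3.14, 3.14, 3.14, 3.14].

## Interface

Orientations are given as [roll, pitch, yaw] about the fixed x, y, z axes, in that order (R = Rz(yaw) Ry(pitch) Rx(roll)).
In Python, from rig import ctrl gives the robot as it stands. The module is installed in compiled form; this text tells all that it offers.
- The arm moves only by the shell command python3 -m crank 'ROWS' [FORCE]. ROWS is text: rows parted by semicolons, each of 7 numbers parted by spaces: the turn, a rotation vector about the tool's x, y, z in degrees, then the shift along the tool's x, y, z in mm, then the opening, from 0 (shut) to 1 (fully open). A call has 1 to 20 rows; each row is the pose to reach, as a shift and turn from the pose commanded when the call began, along the tool's axes at that moment; what a row does not reach only later rows make up. A row lasts 1/8 s, in which the tool goes at most 62.5 mm and 10.7 degrees, less where a joint would pass 70% of its speed; a pose out of reach is approached as far as the arm can. A call with a gripper value outside its range is refused whole. The fingers move at their own pace and stop on an object; FORCE is the grip in N (left out, the last holds). Time passes only in rows, so rows that repeat a pose let the fingers close. It gives the time, the measured TCP pose, the force and the opening at its end, in the units of the state.
- ctrl.observe(): the state, without advancing time (a new reading comes with each control period).
- ctrl.grab_frame(name): name is "scene" or "top"; returns (picture, depth): 400x640x3 uint8, red, green, blue; 400x640 float32, mm along the optical axis (not along the pixel's ray), 0 where there is no reading.
- ctrl.calibration(name): a dict with "fx", "fy", "cx", "cy" (pixels), "D" ([k1, k2, p1, p2, k3] as OpenCV has them; the pictures are not rectified), "world_from_camera" (4x4, takes a point from camera to world coordinates). Camera axes: x right, y down, z forward; pixel columns grow to the right and rows downward; lengths in mm; the calibration is good to about 2 mm. A picture is of the moment at which its call begins. calibration takes no time and is no camera call.
- ctrl.close_job(): hands the job in, once; it reports no verdict.
Trained networks look in the newest picture that a camera, given by its name, has taken for a name from the list of things; names that differ only in an ending like _2 or _b are one class to them, and where a whole thing is asked for, a point or a joint stands for the part that bears it (a point fixed in the world has none). Each returns a list of dicts, best first, with "conf" (0 to 1); they miss things now and then, are a little off and sometimes report something else, mostly with a low value. They report only what shows in the picture. A call takes as long as a camera call.
- ctrl.spot_in(camera, query): "extent" ([left, top, right, bottom] in pixels, round what is visible of it).
- ctrl.spot_point(camera, query): "position" ([column, row] in pixels: a listed point, or the origin of a listed thing).
The state is a dict: "t": time; "joint_pos": joint angles; "dq": joint speeds; "tau": joint torques, N m; "tcp_pos": TCP position; "tool_rot": TCP orientation; "wrist_force": force on the tool from outside, world axes, zero at the start; "wrist_torque": the same for the moment, N m; "grip_width": opening from 0.0 (shut) to 1.0 (fully open).
Only numpy, scipy, OpenCV 4.12 (cv2) and the standard library are available. Lean on these libraries where they do the work, as an engineer would, in place of code of your own. Each camera call takes 0.05 s, during which the arm holds its last target.

## Working session

There is one attempt and no reset: what is moved stays moved. The work goes in short steps, Python scripts to look and compute and a shell command to move; the robot and the scene stay as the last step left them, time stands still between calls to the robot, and variables do not carry over. Pictures are saved under pics/ and viewed, and the job is handed in when it is done.

```bash
mkdir -p pics; cat > h.py <<'E'
import numpy as np, cv2
from rig import ctrl
from scipy.spatial.transform import Rotation as R
def grab(n,f):
    im,d=ctrl.grab_frame(n); cv2.imwrite(f'pics/{f}.png',im[:,:,::-1]); np.save(f'pics/{f}.npy',d); return im,d
def ray(n,px):
    c=ctrl.calibration(n); K=np.array([[c['fx'],0,c['cx']],[0,c['fy'],c['cy']],[0,0,1]])
    p=cv2.undistortPoints(np.array([[px]],float),K,np.array(c['D'],float))[0,0]
    T=np.array(c['world_from_camera']); return T[:3,3],T[:3,:3]@np.array([p[0],p[1],1.])
def at_depth(n,px,z): o,r=ray(n,px); return o+r*z
def at_h(n,px,h): o,r=ray(n,px); return o+r*(h-o[2])/r[2]
def proj(n,P):
    c=ctrl.calibration(n); K=np.array([[c['fx'],0,c['cx']],[0,c['fy'],c['cy']],[0,0,1]])
    T=np.linalg.inv(np.array(c['world_from_camera'])); 
    return cv2.projectPoints(np.array(P,float).reshape(-1,1,3),cv2.Rodrigues(T[:3,:3])[0],T[:3,3],K,np.array(c['D'],float))[0][:,0]
E
python3 - <<'E'
from h import *
np.set_printoptions(precision=1,suppress=True)
print(ctrl.observe(), ctrl.grip_point_offset)
for n in ['scene','top']:
    im,d=grab(n,n+'0')
    c=ctrl.calibration(n); print(n,np.array(c['world_from_camera'])[:3,3],c['fx'])
    for q in ['saddle','cap_pin','cap_fork','bolt_pin','bolt_end','shaft_mid','big_gear','small_gear','spanner']:
        for r in ctrl.spot_point(n,q)[:2]:
            px=r['position']; i,j=int(round(px[1])),int(round(px[0])); z=d[min(max(i,0),399),min(max(j,0),639)]
            print(q,round(r['conf'],2),np.array(px),at_depth(n,px,z) if z else None)
E
```

```text
{'t': 0.0, 'joint_pos': array([ 1.5,  0.4,  0. , -0. , -1.2, -0.3]), 'dq': array([-0., -0.,  0.,  0.,  0., -0.]), 'tau': array([ -0. , -39.1,  18.7,   4.2,   0. ,  -0. ]), 'tcp_pos': array([224.5, 582.6, 221.5]), 'tool_rot': array([-3.1, -0. , -1.9]), 'wrist_force': array([-0.2, -0.2, -0.4]), 'wrist_torque': array([-0.,  0.,  0.]), 'grip_width': 1.0025641523309246} -18.700000000000003
scene [1584.7 -295.9  912.5] 459.1505742986463
saddle 0.97 [349.1 205.2] [577.1  77.2  98.9]
saddle 0.72 [365.1 198.3] [551.2 136.8  93.6]
cap_pin 0.81 [364.9 198.5] [551.4 136.1  93.1]
cap_pin 0.33 [333.5 212.8] [569.   32.5  74. ]
cap_fork 0.83 [378.4 165.5] [259.1 302.3   3.7]
cap_fork 0.45 [414.5 187.6] [451.2 353.9  23.8]
bolt_pin 0.95 [333.1 216. ] [575.2  29.4  67.4]
bolt_pin 0.7 [454.8 223.3] [654.8 391.1  21.9]
bolt_end 0.66 [306.7 212.8] [473.7 -25.8  14.4]
shaft_mid 0.91 [354.7 207.4] [598.4  86.8 104.4]
big_gear 0.93 [457.3 222.5] None
big_gear 0.15 [362.5 199.9] [547.7 130.2  86.5]
small_gear 0.73 [415.8 187.6] [452.7 357.9  24. ]
spanner 0.94 [190.3 270.4] [ 623.  -396.5    4.3]
top [ 369.    -5.  1202.7] 372.2735367694901
saddle 0.77 [286.5 201.2] [540.7  82.5 106.9]
cap_pin 0.62 [271.9 203.1] [537.4 128.   88.9]
cap_fork 0.69 [244.3 203.4] [548.9 228.3   1.9]
bolt_pin 0.7 [288.6 197.6] [552.2  76.7 103.3]
bolt_pin 0.68 [302.5 198.3] [556.3  36.4  67.4]
bolt_end 0.7 [334.6 181.8] [623.1 -66.2   0.6]
bolt_end 0.65 [299.4 195.7] [572.3  48.2  21.4]
shaft_mid 0.68 [287.  195.7] [557.3  81.3 107.2]
big_gear 0.57 [188.9 177. ] [636.  414.7   0.3]
big_gear 0.19 [283.7 195. ] [559.7  91.4 104.8]
small_gear 0.75 [198.7 241.9] [420.9 356.9  46. ]
spanner 0.71 [434.6 186.9] [ 607.2 -394.7    7.3]
```

```bash
python3 - <<'E'
import cv2
a=cv2.imread('pics/scene0.png')[120:280,240:440]; cv2.imwrite('pics/sc.png',cv2.resize(a,(750,600),interpolation=2))
a=cv2.imread('pics/top0.png')[130:290,200:400]; cv2.imwrite('pics/tc.png',cv2.resize(a,(750,600),interpolation=2))
E
```

```text
(no output)
```

View pics/sc.png

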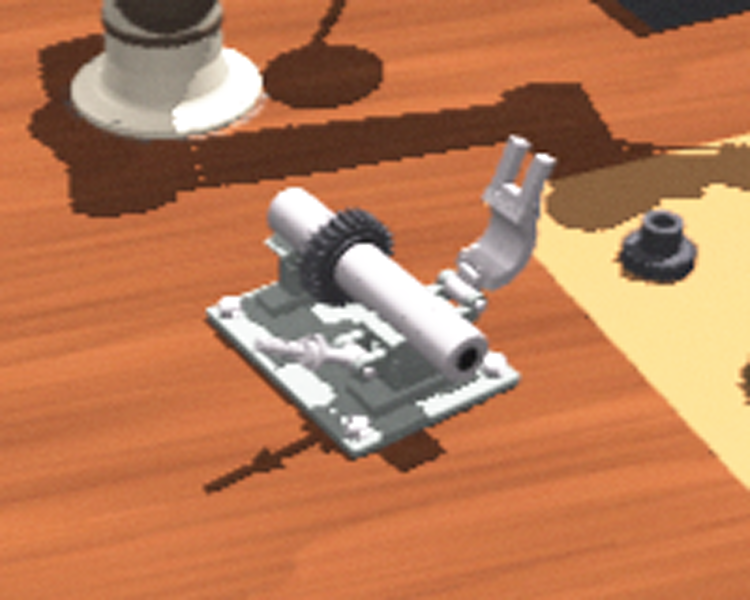

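View pics/tc.png

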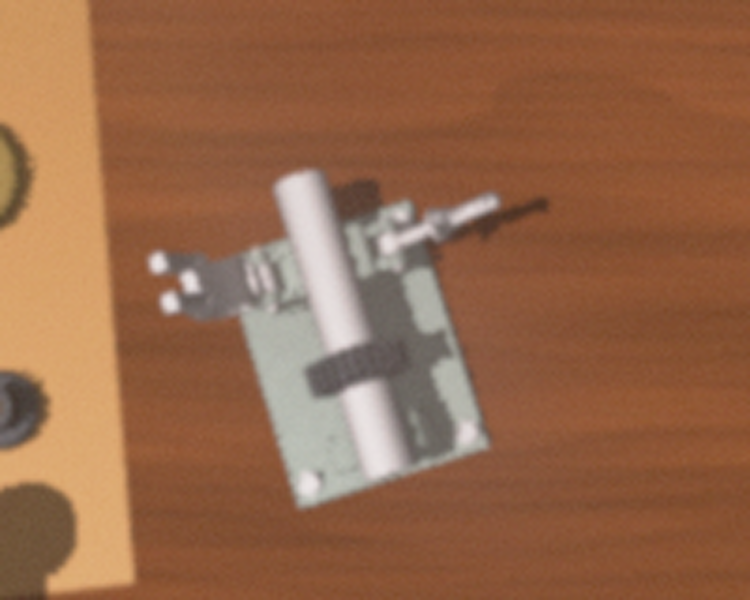

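View pics/scene0.png

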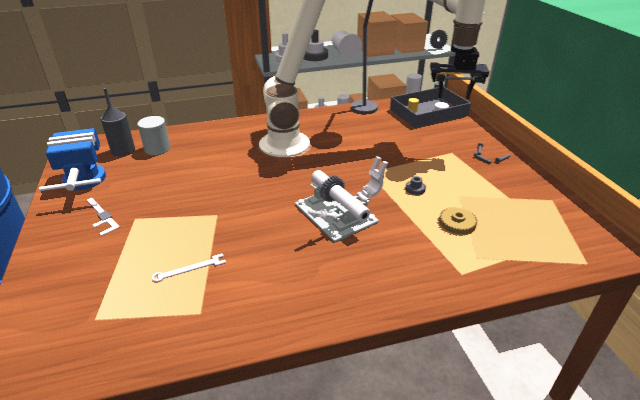

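View pics/top0.png

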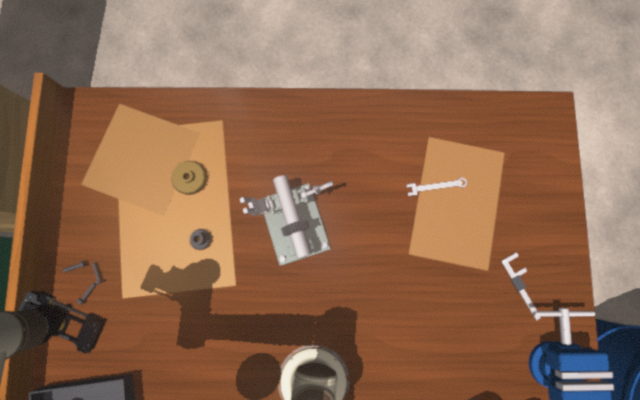

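The two views show the stand mid-table, gear end toward the robot. The cap stands open on the +y side, with its fork near scene (378,162) and top (245,204). The bolt leans out to -y, with its end near top (331,183) and scene (310,212). Next I fit the clamp frame from the point clouds.

```bash
cat >> h.py <<'E'
def cloud(n,f):
    d=np.load(f'pics/{f}.npy'); c=ctrl.calibration(n); K=np.array([[c['fx'],0,c['cx']],[0,c['fy'],c['cy']],[0,0,1]])
    v,u=np.mgrid[0:400,0:640]; p=cv2.undistortPoints(np.stack([u,v],-1).reshape(-1,1,2).astype(float),K,np.array(c['D'],float)).reshape(-1,2)
    z=d.reshape(-1); P=np.c_[p*z[:,None],z]; T=np.array(c['world_from_camera']); P=P@T[:3,:3].T+T[:3,3]; P[z==0]=np.nan
    return P.reshape(400,640,3)
E
python3 - <<'E'
from h import *
from scipy.optimize import least_squares
np.set_printoptions(precision=2,suppress=True)
for n in ['scene','top']:
    P=cloud(n,n+'0').reshape(-1,3); P=P[~np.isnan(P[:,0])]
    t=P[(abs(P[:,0]-560)<300)&(abs(P[:,1]-50)<300)&(abs(P[:,2])<6)]; print(n,'table z',np.median(t[:,2]))
    # shaft: cylinder fit
    q=np.array([540.,82.]); yaw=0.28
    for it in range(6):
        ux=np.array([np.cos(yaw),np.sin(yaw)]); uy=np.array([-ux[1],ux[0]])
        dd=P[:,:2]-q; a=dd@ux; b=dd@uy
        m=(a>-200)&(a<75)&(abs(b)<24)&(P[:,2]>82)&(P[:,2]<115)&~((a>-130)&(a<-70))
        S=P[m]
        def f(x,S=S):
            u=np.array([-np.sin(x[0]),np.cos(x[0])]); bb=(S[:,:2]-q)@u-x[1]
            return np.hypot(bb,S[:,2]-x[2])-22
        r=least_squares(f,[yaw,0,85],loss='soft_l1',f_scale=2)
        yaw=r.x[0]; q=q+np.array([-np.sin(yaw),np.cos(yaw)])*r.x[1]
    print('yaw',yaw,'q',q,'z',r.x[2],len(S),np.std(r.fun))
    dd=P[:,:2]-q;a=dd@[np.cos(yaw),np.sin(yaw)];b=dd@[-np.sin(yaw),np.cos(yaw)]
    s=a[(abs(b)<10)&(P[:,2]>95)&(P[:,2]<112)]; print('shaft ends',np.percentile(s,[0,.5,1,50,99,99.5,100]))
    g=a[(abs(b)<30)&(P[:,2]>115)&(P[:,2]<130)]; print('gear',np.percentile(g,[1,5,50,95,99]))
    for lab,mm in [('bolt',(b<-60)&(b>-175)&(P[:,2]>20)&(abs(a)<60)),('cap',(b>62)&(b<200)&(P[:,2]>100)&(abs(a)<60)),('plate',(P[:,2]>8)&(P[:,2]<16)&(abs(a)<250)&(abs(b)<115))]:
        print(lab,mm.sum(),np.percentile(a[mm],[2,50,98]),np.percentile(b[mm],[2,50,98]),np.percentile(P[mm,2],[2,50,98]))
E
```

```text
scene table z 0.7550011179236549
yaw 0.32123808909339313 q [539.42  83.77] z 85.76642049822492 643 2.5237183713240423
shaft ends [-1777.25 -1771.73 -1767.56    -8.51    84.1     84.24    85.91]
gear [-1779.72 -1766.11   -82.45   -65.56   -63.04]
bolt 202 [-3.88 16.84 42.53] [-146.33  -95.2   -61.39] [ 21.55  90.01 118.6 ]
cap 485 [-10.17  19.03  35.76] [ 63.42  92.14 112.89] [103.42 151.57 200.03]
plate 889 [-161.47  -28.83   54.69] [-85.98 -48.29  67.84] [ 8.57 12.56 15.69]
top table z 0.20805894610339237
yaw 0.31856280890239236 q [539.46  83.64] z 84.93649263338341 880 1.9123662598845963
shaft ends [-168.52 -168.   -166.68  -32.87   77.81   78.86   80.5 ]
gear [-93.75 -92.63 -81.35 -69.63 -68.11]
bolt 178 [-5.92  9.58 38.77] [-143.78  -95.88  -60.65] [ 21.89  96.17 120.69]
cap 357 [-11.53   7.83  31.07] [ 63.42  89.84 115.34] [103.48 156.97 202.51]
plate 1666 [-169.79  -80.03   48.31] [-82.96 -25.06  82.57] [ 8.47 12.14 15.5 ]
```

```bash
cat > fr.py <<'E'
from h import *
np.set_printoptions(precision=2,suppress=True)
YAW=0.3195; Q=np.array([539.45,83.7])
UX=np.array([np.cos(YAW),np.sin(YAW)]);UY=np.array([-UX[1],UX[0]])
def loc(P): d=P[:,:2]-Q; return np.c_[d@UX,d@UY,P[:,2]-85]
E
python3 - <<'E'
from fr import *
for n in ['scene','top']:
    P=cloud(n,n+'0').reshape(-1,3); P=P[~np.isnan(P[:,0])]; L=loc(P)
    m=(L[:,1]<-75)&(L[:,1]>-175)&(L[:,2]>-15)&(abs(L[:,0]-10)<30)
    B=L[m]; print(n,'bolt',len(B))
    # thread part
    rad=np.hypot(B[:,1]+56,B[:,2]+22); th=np.arctan2(-(B[:,1]+56),B[:,2]+22)
    for lo,hi in [(20,43),(45,61),(64,85),(85,110)]:
        k=(rad>lo)&(rad<hi)
        if k.sum(): print(lo,hi,k.sum(),'a',np.percentile(B[k,0],[10,50,90]),'th',np.percentile(th[k],[10,50,90]))
    print('rad max',np.percentile(rad,[95,99,100]))
    m=(L[:,1]>55)&(L[:,1]<200)&(L[:,2]>0)&(abs(L[:,0]-10)<40); C=L[m]
    rad=np.hypot(C[:,1]-50,C[:,2]); th=np.arctan2(C[:,2],-(C[:,1]-50))
    for lo,hi in [(20,60),(60,90),(90,105),(105,120),(120,140)]:
        k=(rad>lo)&(rad<hi)
        if k.sum(): print('cap',lo,hi,k.sum(),'a',np.percentile(C[k,0],[2,10,50,90,98]),'th',np.percentile(th[k],[2,10,50,90,98]))
    print('rad',np.percentile(rad,[90,95,99,100]))
    for q,h in [('saddle',85),('cap_pin',85),('bolt_pin',63),('shaft_mid',85)]:
        for r in ctrl.spot_point(n,q)[:2]: print(q,round(r['conf'],2),loc(at_h(n,r['position'],h)[None])[0])
    # plate extents
    m=(L[:,2]+85>9)&(L[:,2]+85<15)&(abs(L[:,0])<230)&(abs(L[:,1])<115); print('plate',np.percentile(L[m],[0.5,1,2,98,99,99.5],axis=0).T)
E
```

```text
scene bolt 130
20 43 12 a [14.32 15.62 17.15] th [0.86 1.   1.14]
45 61 53 a [ 8.59 18.17 23.36] th [0.79 0.95 1.21]
64 85 21 a [12.13 16.2  19.63] th [0.94 0.99 1.06]
85 110 34 a [ 9.78 14.46 18.62] th [0.96 1.01 1.06]
rad max [104.14 107.3  107.53]
cap 20 60 193 a [-10.26  -5.1   17.    33.77  35.57] th [1.98 2.09 2.42 2.56 2.73]
cap 60 90 149 a [-9.81 -3.77 21.83 34.27 35.54] th [1.98 2.01 2.15 2.37 2.51]
cap 90 105 61 a [-9.45 -4.32 16.14 33.85 34.88] th [2.   2.01 2.05 2.13 2.18]
cap 105 120 59 a [-11.17  -6.18  20.74  33.67  35.18] th [2.   2.01 2.04 2.1  2.14]
cap 120 140 47 a [-9.43 -3.84 17.03 33.53 35.29] th [1.99 2.01 2.04 2.1  2.12]
rad [118.86 125.99 130.47 132.24]
saddle 0.97 [19.41 -6.56  0.  ]
saddle 0.72 [18.92 54.43  0.  ]
cap_pin 0.81 [19.38 53.29  0.  ]
cap_pin 0.33 [ 23.22 -66.2    0.  ]
bolt_pin 0.95 [ 12.46 -59.53 -22.  ]
bolt_pin 0.7 [236.9  212.05 -22.  ]
shaft_mid 0.91 [37.27  0.65  0.  ]
plate [[-167.96 -166.08 -161.61   54.55   55.37   55.92]
 [ -86.74  -86.32  -85.71   65.02   72.38   78.56]
 [ -75.91  -75.84  -75.76  -70.13  -70.08  -70.04]]
top bolt 127
[... 319 characters left out ...]

cap 60 90 65 a [-11.79 -11.06   6.62  27.61  30.64] th [2.02 2.03 2.05 2.31 2.52]
cap 90 105 58 a [-11.04  -8.85  10.42  24.56  30.71] th [2.02 2.03 2.05 2.15 2.17]
cap 105 120 35 a [-11.08 -10.97   0.97  27.37  30.27] th [2.02 2.02 2.03 2.06 2.11]
cap 120 140 55 a [-11.26  -9.48   1.02  29.58  30.94] th [2.01 2.03 2.05 2.1  2.12]
rad [127.44 130.54 132.43 136.12]
saddle 0.77 [ 4.6  -0.92  0.  ]
cap_pin 0.62 [12.65 42.96  0.  ]
bolt_pin 0.7 [ 17.22  -9.89 -22.  ]
bolt_pin 0.68 [  1.87 -50.24 -22.  ]
shaft_mid 0.68 [20.32 -7.4   0.  ]
plate [[-171.07 -170.61 -169.68   48.19   50.26   51.18]
 [ -84.31  -83.74  -82.76   82.83   83.85   84.31]
 [ -75.91  -75.89  -75.78  -70.23  -70.13  -70.07]]
```

```bash
cat >> fr.py <<'E'
S=np.array([*(Q+11*UX),85.])
def W(a,b,z): return S+np.array([*(a*UX+b*UY),z])
def plan(targets,yaw=None):
    """targets list of (a,b,z) local TCP"""
    s=ctrl.observe(); M=R.from_euler('xyz',s['tool_rot']); p=np.array(s['tcp_pos'])
    des=R.from_euler('xyz',[np.pi,0,YAW-np.pi])
    print('t',s['t'],'loc now',np.r_[(p-S)[:2]@UX,(p-S)[:2]@UY,p[2]-85],'rpy',s['tool_rot'],'F',s['wrist_force'])
    rv=np.degrees((M.inv()*des).as_rotvec()); print('turn',rv)
    for t in targets: print(t,M.inv().apply(W(*t)-p))
E
python3 - <<'E'
from fr import *
print('saddle',S)
plan([(0,155,110),(0,150,87)])
E
```

```text
saddle [549.89  87.16  85.  ]
t 1.4 loc now [-152.94  573.07  137.54] rpy [ 3.14 -0.   -1.94] F [-0.19 -0.53 -0.21]
turn [-0.   -0.   50.62]
(0, 155, 110) [ 226.11 -383.48   27.54]
(0, 150, 87) [ 229.97 -386.65   50.54]
```

```bash
python3 -m crank '0 0 10 40 -65 4 0.16; 0 0 20 75 -127 9 0.16; 0 0 30 112 -190 13 0.16; 0 0 40 145 -250 18 0.16; 0 0 50.6 180 -310 25 0.16; 0 0 50.6 205 -350 27 0.16; 0 0 50.6 226 -383 27.5 0.16; 0 0 50.6 229 -386 40 0.16; 0 0 50.6 230 -387 50.5 0.16; 0 0 50.6 230 -387 50.5 0.16; 0 0 50.6 230 -387 50.5 0.16' 20
python3 - <<'E'
from fr import *
im,d=grab('scene','scene1'); a=im[100:280,240:480,::-1]; cv2.imwrite('pics/s1.png',cv2.resize(a,(800,600),interpolation=2))
c=[]
for q in [1.9,1.75,1.6]:   # side contact at tip
    b=50-130*np.cos(q)+18*np.sin(q); c.append((0,b+9.5,95))
for q in [1.45,1.3,1.15,1.0,.85,.7,.55,.4,.25,.12,0,-.05]:
    u=112; c.append((0,50-u*np.cos(q)+18*np.sin(q)+9.5*np.clip(q/.5,0,1),u*np.sin(q)+18*np.cos(q)))
plan(c)
E
```

```text
t: 2.78
tcp_pos: [502.7, 230.8, 172.3]
tool_rot: [3.142, 0.001, -2.819]
wrist_force: [-0.7, -0.1, 0.2]
grip_width: 0.161
t 2.825 loc now [  0.41 151.13  87.51] rpy [ 3.14  0.   -2.82] F [-0.63  0.53 -0.02]
turn [0.01 0.05 0.15]
(0, np.float64(118.5610452706289), 95) [  0.48 -32.57  -7.5 ]
(0, np.float64(100.38373427816484), 95) [  0.53 -50.75  -7.51]
(0, np.float64(81.28826275391464), 95) [  0.58 -69.84  -7.51]
(0, np.float64(63.87252366953153), np.float64(113.3529048448225)) [  0.61 -87.25 -25.87]
(0, np.float64(46.88417853155569), np.float64(112.7334956819682)) [   0.65 -104.24  -25.25]
(0, np.float64(30.17915754566375), np.float64(109.58233524509319)) [   0.7  -120.95  -22.1 ]
(0, np.float64(14.132619469310484), np.float64(103.97019180411093)) [   0.75 -137.    -16.5 ]
(0, np.float64(-0.8950650465927428), np.float64(96.02310200164247)) [   0.79 -152.02   -8.55]
(0, np.float64(-14.566406605584277), np.float64(85.91954034174219)) [   0.84 -165.7     1.55]
(0, np.float64(-26.574376349912768), np.float64(73.88641103730494)) [   0.88 -177.71   13.58]
(0, np.float64(-38.54930116676742), np.float64(60.193952230620795)) [   0.93 -189.69   27.27]
(0, np.float64(-49.3149199650108), np.float64(45.14966702729818)) [   0.97 -200.46   42.31]
(0, np.float64(-56.75974748443247), np.float64(31.27832266172856)) [   1.   -207.9    56.18]
(0, np.float64(-62.0), np.float64(18.0)) [   1.03 -213.15   69.46]
(0, np.float64(-62.75965421110843), np.float64(12.379837728793422)) [   1.03 -213.91   75.08]
```

View pics/s1.png

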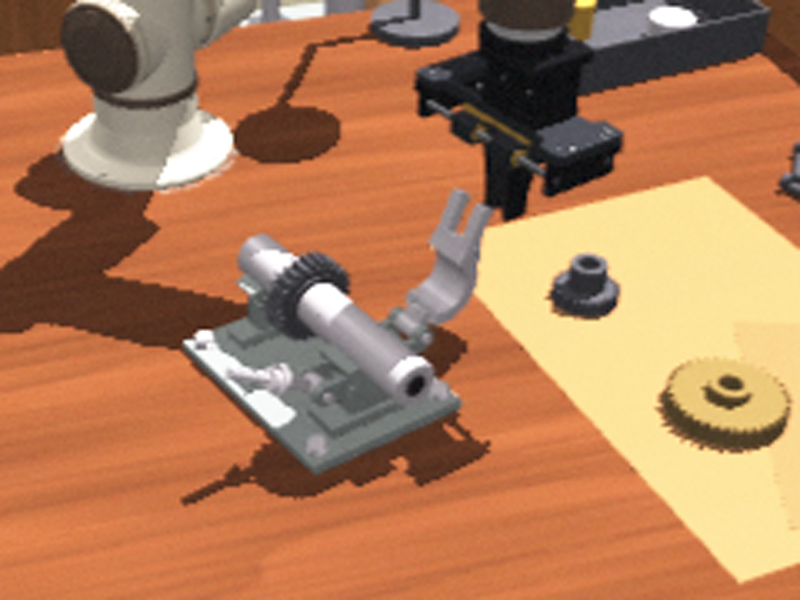

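The fingertips, at crop (505,205), sit just behind the fork at (470,205) as planned. Now I swing the cap over.

```bash
python3 -m crank '0 0 0 0.5 -16 -4 0.16; 0 0 0 0.5 -33 -8 0.16; 0 0 0 0.5 -51 -8 0.16; 0 0 0 0.5 -70 -18 0.16; 0 0 0 0.6 -87 -26 0.16; 0 0 0 0.6 -104 -25 0.16; 0 0 0 0.7 -121 -22 0.16; 0 0 0 0.7 -137 -16.5 0.16; 0 0 0 0.8 -152 -8.5 0.16; 0 0 0 0.8 -166 1.5 0.16; 0 0 0 0.9 -178 13.5 0.16; 0 0 0 1 -190 27 0.16; 0 0 0 1 -200 42 0.16; 0 0 0 1 -208 56 0.16; 0 0 0 1 -212 63 0.16'
python3 - <<'E'
from fr import *
im,d=grab('scene','scene2'); a=im[100:280,240:480,::-1]; cv2.imwrite('pics/s2.png',cv2.resize(a,(800,600),interpolation=2))
plan([(0,-62,18),(0,-62,14)])
E
```

```text
t: 4.7
tcp_pos: [568.4, 27.2, 107.7]
tool_rot: [-3.142, -0.002, -2.822]
wrist_force: [-0.3, 0.4, 0.6]
grip_width: 0.156
t 4.75 loc now [ -1.55 -62.89  22.12] rpy [ 3.14 -0.   -2.82] F [-0.09 -0.12  0.22]
turn [ 0.   -0.17 -0.01]
(0, -62, 18) [-1.56  0.89  4.12]
(0, -62, 14) [-1.57  0.89  8.12]
```

View pics/s2.png

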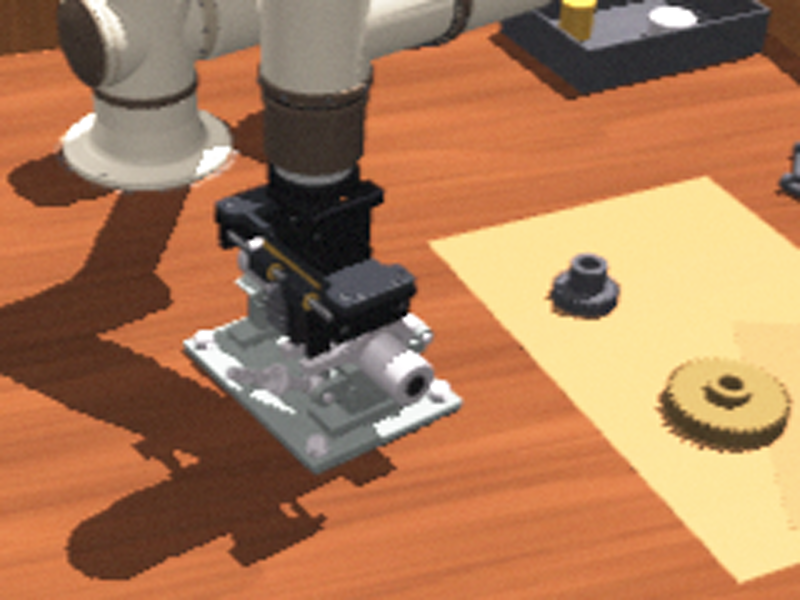

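The cap has swung over with the fingers on the fork, near (315,345). Next I press it home in small steps.

```bash
python3 -m crank '0 0 0 1 0.5 2 0.16; 0 0 0 1 0.5 4 0.16; 0 0 0 1 0.5 4 0.16'; python3 -m crank '0 0 0 0 0 1 0.16; 0 0 0 0 0 2 0.16; 0 0 0 0 0 2 0.16'
```

```text
t: 5.12
tcp_pos: [567.8, 28.3, 105.4]
tool_rot: [3.142, 0.001, -2.821]
wrist_force: [-0.3, -0.1, 0.3]
grip_width: 0.159
t: 5.5
tcp_pos: [567.9, 28.1, 103.4]
tool_rot: [-3.141, 0.001, -2.822]
wrist_force: [-0.7, 0.1, 1.3]
grip_width: 0.161
```

```bash
python3 -m crank '0 0 0 0 0 1 0.16; 0 0 0 0 0 2 0.16; 0 0 0 0 0 2 0.16'; python3 -m crank '0 0 0 0 0 1 0.16; 0 0 0 0 0 2 0.16; 0 0 0 0 0 2 0.16'
```

```text
t: 5.88
tcp_pos: [568.0, 28.0, 103.2]
tool_rot: [-3.141, 0.001, -2.821]
wrist_force: [-4.6, 1.0, 12.4]
grip_width: 0.161
t: 6.25
tcp_pos: [568.1, 28.0, 102.9]
tool_rot: [-3.14, 0.002, -2.82]
wrist_force: [-7.5, 1.1, 19.8]
grip_width: 0.162
```

At z 103 mm it stops hard with 20 N, which is the expected height of the closed prong tops (85+18). I'll lift off, move outward past the bolt end, and look.

```bash
python3 -m crank '0 0 0 0 0 -30 0.1; 0 0 0 0 0 -70 0; 0 0 0 0 -20 -90 0; 0 0 0 0 -70 -90 0; 0 0 0 0 -125 -90 0; 0 0 0 0 -125 -90 0;0 0 0 0 -125 -90 0'
python3 - <<'E'
from fr import *
for n in ['scene','top']:
    im,d=grab(n,n+'3'); L=loc(cloud(n,n+'3').reshape(-1,3)); L=L[~np.isnan(L[:,0])]; L[:,0]-=11
    B=L[(L[:,1]<-75)&(L[:,1]>-160)&(L[:,2]>-15)&(abs(L[:,0])<25)&(L[:,2]<60)]
    rad=np.hypot(B[:,1]+56,B[:,2]+22); th=np.arctan2(-(B[:,1]+56),B[:,2]+22)
    for lo,hi in [(64,85),(85,110)]:
        k=(rad>lo)&(rad<hi); print(k.sum(), np.median(B[k,0]),np.percentile(th[k],[10,50,90]))
    k=(abs(L[:,0])<26)&(L[:,1]<-40)&(L[:,1]>-80)&(L[:,2]>0)&(L[:,2]<40); print('fork top',k.sum(),np.percentile(L[k],[5,50,95],axis=0))
a=cv2.imread('pics/scene3.png')[100:280,240:480]; b=cv2.imread('pics/top3.png')[130:310,220:380]
cv2.imwrite('pics/s3.png',cv2.resize(np.hstack([a,b]),(800,360),interpolation=2))
plan([(0,-175,18),(0,-165,18)])
E
```

```text
t: 7.12
tcp_pos: [606.6, -90.6, 188.3]
tool_rot: [3.141, -0.001, -2.822]
wrist_force: [-0.2, -0.1, 0.5]
grip_width: 0.004
20 4.138617048913747 [0.94 1.   1.06]
35 3.9376207165176407 [0.97 1.01 1.06]
fork top 160 [[-17.51 -78.07   8.73]
 [ -0.05 -58.1   17.38]
 [ 22.98 -42.13  22.89]]
27 -1.3505543075207935 [0.94 0.97 1.  ]
30 -1.13184816702742 [0.95 0.98 1.03]
fork top 78 [[-22.33 -78.49  11.17]
 [-10.8  -68.19  17.67]
 [ 18.49 -56.03  22.05]]
t 7.225 loc now [  -1.6  -185.71  103.84] rpy [ 3.14 -0.   -2.82] F [0.41 0.64 0.12]
turn [ 0.02 -0.02  0.09]
(0, -175, 18) [-1.65 10.68 85.85]
(0, -165, 18) [-1.66 20.68 85.85]
```

View pics/s3.png

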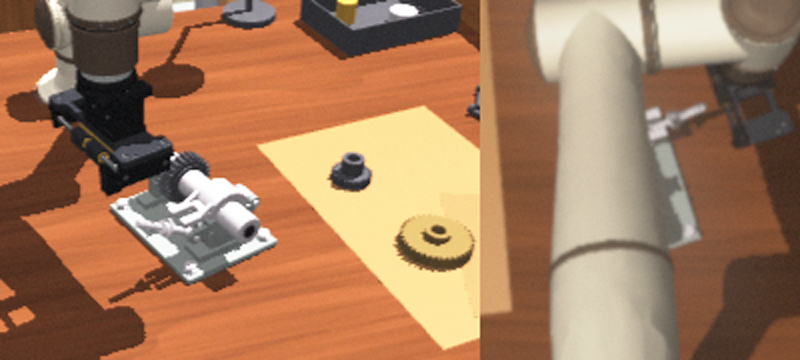

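The cap is closed: fork tops measure 17.5 mm above the saddle in both views (18 expected). The bolt is still at about 1.0 rad and its path is clear. Now I swing it up.

```bash
python3 -m crank '0 0 0 -1.6 6 45 0; 0 0 0 -1.6 8 94 0; 0 0 0 -1.6 14 94 0; 0 0 0 -1.6 28 94 0; 0 0 0 -1.6 37 82 0; 0 0 0 -1.6 48 72 0; 0 0 0 -1.6 60 64 0; 0 0 0 -1.6 74 56 0; 0 0 0 -1.6 88 52 0; 0 0 0 -1.6 101 50 0; 0 0 0 -1.6 108 50 0; 0 0 0 -1.6 112 50 0;0 0 0 -1.6 112 50 0'
python3 - <<'E'
from fr import *
im,d=grab('scene','scene4'); a=im[100:280,240:480,::-1]; cv2.imwrite('pics/s4.png',cv2.resize(a,(800,600),interpolation=2))
plan([(0,-71.5,54)])
E
```

```text
t: 8.85
tcp_pos: [572.8, 16.6, 138.4]
tool_rot: [3.141, -0.001, -2.821]
wrist_force: [-0.3, 0.4, -0.1]
grip_width: 0.009
t 8.9 loc now [ -0.4  -74.44  53.39] rpy [ 3.14 -0.   -2.82] F [ 0.15 -0.17  0.47]
turn [ 0.03 -0.08  0.02]
(0, -71.5, 54) [-0.4   2.94 -0.61]
```

View pics/s4.png

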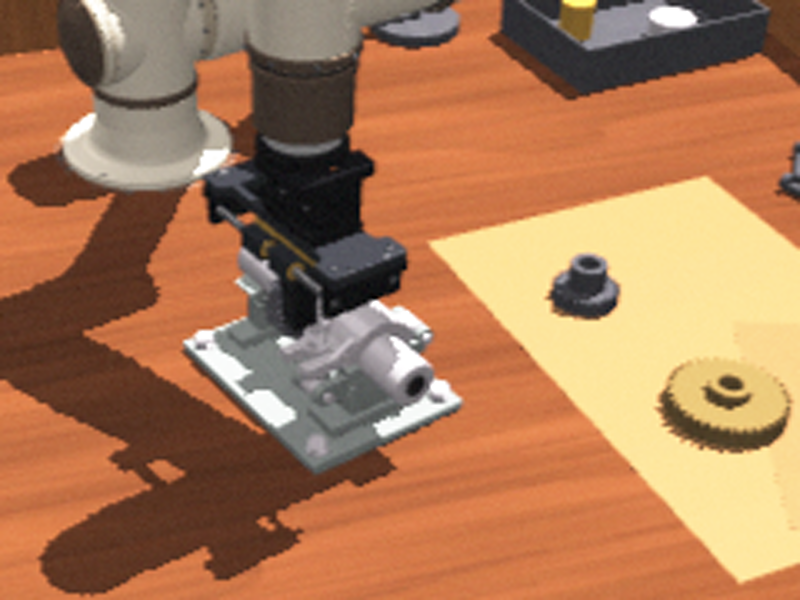

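The bolt now stands in the fork beside the fingers, near (322,295), almost upright. I'll push it gently on to its stop.

```bash
python3 -m crank '0 0 0 0 1 0 0; 0 0 0 0 2 0 0; 0 0 0 0 2 0 0'; python3 -m crank '0 0 0 0 1 0 0; 0 0 0 0 2 0 0; 0 0 0 0 2 0 0';  python3 -m crank '0 0 0 0 1 0 0; 0 0 0 0 2 0 0; 0 0 0 0 2 0 0'
```

```text
t: 9.28
tcp_pos: [572.6, 17.8, 138.8]
tool_rot: [-3.141, -0.001, -2.822]
wrist_force: [1.1, -0.6, -0.6]
grip_width: 0.006
t: 9.65
tcp_pos: [572.4, 18.2, 138.9]
tool_rot: [-3.139, -0.001, -2.822]
wrist_force: [2.7, -7.7, -2.2]
grip_width: 0.001
t: 10.02
tcp_pos: [572.3, 18.5, 138.9]
tool_rot: [-3.137, -0.001, -2.822]
wrist_force: [5.7, -12.7, -3.5]
grip_width: 0.005
```

It stops firmly at about 14 N, where the geometry puts upright. I'll back off and check from both cameras.

```bash
python3 -m crank '0 0 0 0 -10 0 0; 0 0 0 0 -40 -10 0; 0 0 0 0 -80 -60 0; 0 0 0 0 -130 -120 0; 0 0 0 20 -190 -160 0; 0 0 0 40 -250 -180 0; 0 0 0 60 -310 -180 0; 0 0 0 60 -310 -180 0; 0 0 0 60 -310 -180 0'
python3 - <<'E'
from fr import *
for n in ['scene','top']:
    im,d=grab(n,n+'5'); L=loc(cloud(n,n+'5').reshape(-1,3)); L=L[~np.isnan(L[:,0])]; L[:,0]-=11
    B=L[(L[:,1]<-30)&(L[:,1]>-90)&(L[:,2]>41)&(abs(L[:,0])<25)&(L[:,2]<110)]
    print(n,'thread',len(B),np.percentile(B,[2,50,98],axis=0))
    k=(abs(L[:,0])<26)&(L[:,1]<-66)&(L[:,1]>-80)&(L[:,2]>8)&(L[:,2]<26); print('prong ends',k.sum(),np.percentile(L[k],[5,50,95],axis=0))
    s=L[(abs(L[:,1])<10)&(L[:,2]>10)&(L[:,2]<27)&(L[:,0]>-195)&(L[:,0]<90)]; print('shaft ends',np.percentile(s[:,0],[.5,99.5]),np.median(s[:,2]))
    for q in ['bolt_end','cap_fork','big_gear','small_gear','spanner']: 
        for r in ctrl.spot_point(n,q)[:1]: print(q,round(r['conf'],2),r['position'])
    print('expected bolt end px',proj(n,[W(0,-56,83)]))
a=cv2.imread('pics/scene5.png')[140:260,270:430]; b=cv2.imread('pics/top5.png')[150:270,230:390]
cv2.imwrite('pics/s5.png',cv2.resize(np.vstack([a,b]),(480,600) if 0 else (400,600),interpolation=2))
cv2.imwrite('pics/s5a.png',cv2.resize(a,(800,600),interpolation=2))
cv2.imwrite('pics/s5b.png',cv2.resize(b,(800,600),interpolation=2))
E
```

```text
t: 11.15
tcp_pos: [611.7, -293.3, 318.8]
tool_rot: [3.141, 0.001, -2.825]
wrist_force: [-0.6, -0.1, -0.3]
grip_width: 0.005
scene thread 62 [[ -2.24 -64.46  41.97]
 [  4.52 -59.88  62.17]
 [  9.73 -52.73  84.85]]
prong ends 55 [[-17.7  -79.63   9.33]
 [ 10.85 -73.77  17.08]
 [ 23.69 -66.87  21.47]]
shaft ends [-180.04   72.14] 21.44176775717051
bolt_end 0.56 [336.2, 189.7]
cap_fork 0.86 [332.2, 209.1]
big_gear 0.71 [456.4, 224.0]
small_gear 0.86 [415.0, 187.6]
spanner 0.88 [186.3, 268.6]
expected bolt end px [[334.43 186.3 ]]
top thread 27 [[ -7.77 -62.92  42.13]
 [ -4.13 -56.22  79.6 ]
 [  4.26 -50.65  85.35]]
prong ends 45 [[-22.52 -78.78  13.02]
 [ -9.42 -72.9   17.63]
 [ 19.41 -67.19  20.43]]
shaft ends [-179.36   68.44] 20.978173010614228
bolt_end 0.66 [303.7, 185.8]
cap_fork 0.61 [305.1, 192.6]
big_gear 0.64 [189.5, 175.3]
small_gear 0.87 [200.1, 239.7]
spanner 0.71 [434.0, 185.9]
expected bolt end px [[302.18 188.59]]
```

View pics/s5a.png

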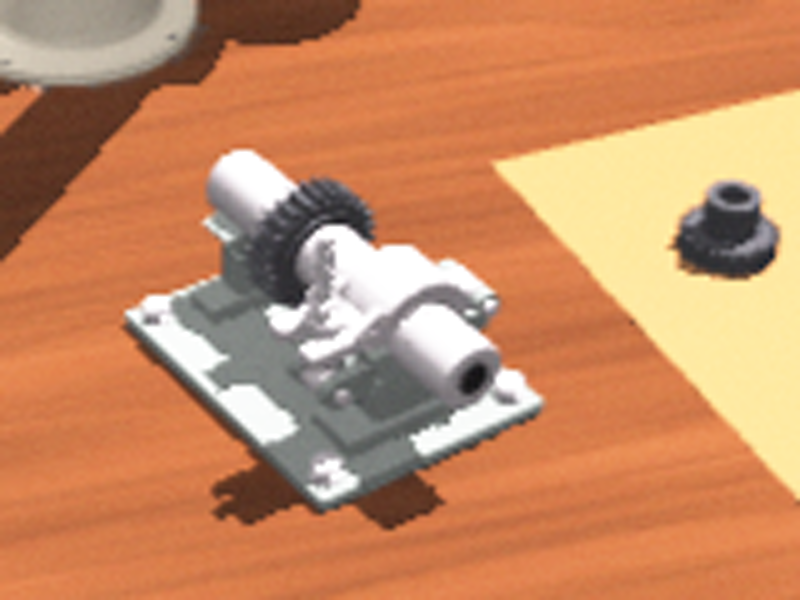

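View pics/s5b.png

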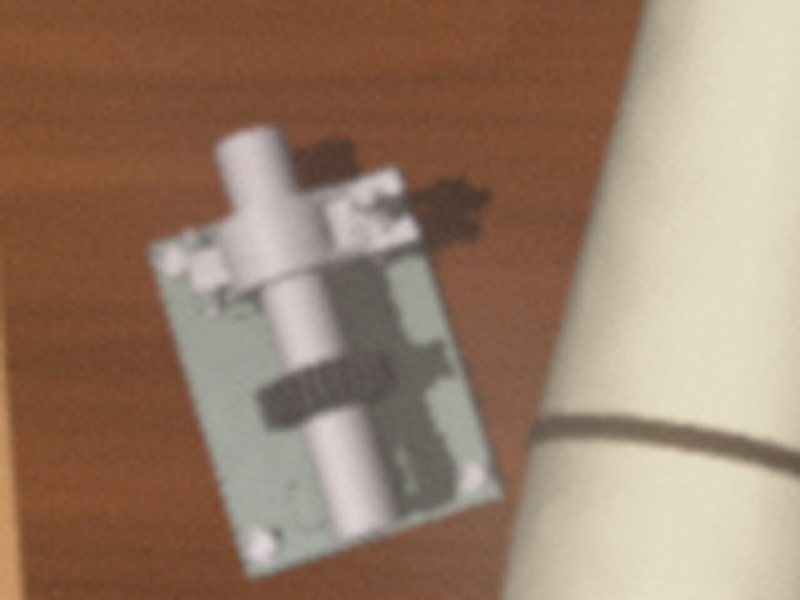

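In both views the cap is closed over the shaft. The bolt stands upright with its nut above the prongs, at scene crop (325,265) and top crop (370,200). The shaft ends haven't moved.

```bash
python3 -c "
from rig import ctrl
print(ctrl.close_job())"
```

```text
the job is handed in; nothing more can be done
None
```

The clamp is closed and ready for your spanner. I swung the cap over the shaft and pressed it onto its stop with about 20 N. Then I swung the bolt up into the slot, pressed it to its stop with about 14 N, and backed the arm well clear. The job was handed in at about 11.5 s.

- **Cap:** the fork tops measure about 17–17.6 mm above the saddle axis, against 18 expected when closed. The fingertips also stopped hard at that height.
- **Bolt:** it is upright with its nut above the prongs. Its end is about 84 mm above the saddle axis, against 83 expected. The two cameras put it at -56 and -60 mm across, where -56 is expected. I put that 4 mm gap down to calibration and to seeing only one side of the bolt.
- **Shaft:** the top camera shows its ends where they were, to within about 1 mm.
- **Gears and spanner:** I didn't touch them. The networks' points for them shifted by at most 4 pixels between pictures, which I took as noise and did not check further.

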